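# Load the sprung tensioner arm to the set mark

### The job

On the belt-tensioner test stand, first turn the black lock knob on the dial rim clockwise, nearly to its stop, to free the sprung arm. Then reach in slanting under the edge of the dial plate on its right-hand side and push the arm's roller round counter-clockwise (seen from above, away from you), against its spring, until the long trailing needle under the glass stands on the small set mark; do not overshoot, since the needle stays where it was driven. Ease the arm back to its rest without letting it snap, and leave the glue bottle and the solder reel alone.

Things in the scene. Friction and masses are not known exactly. Their poses are not given: they have to be found in the camera images.
- stand: Fixed stand: grey foot (radius 56, 12 high), column, and a round level dial plate (radius 124, underside at height 75, top 81). A flat glass (radius 90, top at height 90) covers the needles. Under the plate it is open but for foot, column, arm and a rubber rest post (look only). Origin: on the desk, on the column's axis, z up. Yaw 1.2 to 1.7: its -x side is to the robot's right.
- dial_center (a point): Centre of the dial plate's top face, on the column's vertical axis, about which arm, needles and set mark all turn.
- tension_arm (a joint): Sprung arm under the plate, rad: 0 = at rest (roller 0.5 rad clockwise of the stand's -x direction, about the column), growing as the roller goes round counter-clockwise (seen from above), stop at 1.05. Spring: 0.25 N m at rest plus 0.5 N m per rad, 2 to 7 N at the roller. Let go, it springs back fast (over 2.5 rad/s is a snap). Locked, it moves under 0.2 rad.
- roller (a point): Middle of the upright steel roller (radius 11, 14 to 51 mm above the desk) under the arm's end, 110 mm from the column's axis, so 14 mm in from the plate's edge: fingers must slope in under the edge towards the column, about 35 to 50 degrees from vertical, beside the roller to push it from its clockwise side. The arm's bar and end boss lie above it, at heights 52 to 62.
- telltale (a joint): Long thin black trailing needle under the glass, rad. The arm drives it forward: while driven it reads the same as joint tension_arm (within 0.01), and it stays by friction at the greatest reading reached. It starts somewhere ahead of the arm. It cannot be reached by hand.
- needle_tip (a point): Point of the trailing needle, 71 mm from the dial's centre, on the left of the dial; it moves counter-clockwise, with the arm.
- set_mark (a joint): Place of the set mark on the scale, rad, in the same sense and zero as telltale: the needle stands on the mark when both are equal. Stays where it was set.
- mark_point (a point): Middle of the inner edge of the set mark, a black block 8 mm wide, 14 long, at the rim of the white dial, 71 mm from the centre.
- lock_knob (a joint): Lock knob on the dial plate's rim nearest the robot (108 mm from the axis along the stand's +y), rad: about 0 = locked, growing as it is turned clockwise from above, 1.45 at its stop. Free from about 1.0, count it as unlocked above 1.15. Friction 0.1 N m; stays where left.
- lock_grip (a point): Grip point of the knob, on its vertical axis, 114 mm above the desk: a black upright bar 40 long, 11 wide, from 94 to 126 mm high. The point's x axis lies along the bar (along the stand's x when the knob is at 0).
- glue_bottle: White glue bottle, 47 wide, 148 high, standing left of the stand. Origin at its foot. Leave it alone.
- reel: Solder reel with green flanges standing on its flange, 60 wide, 35 high, left of the stand. Origin at its foot. Leave it alone.

How it is judged:
By the outcome, as a careful person would: the job done as asked, in the order asked, and still so for the second after the job is handed in, with the robot touching nothing.
It also fails if it takes over 64 s, if anything falls off the work surface, if the arm or the gripper's body presses on something with over 40 N, if the wrist force passes 120 N, or if a joint passes its speed limit or range.

### The arm

A 6-joint arm with a two-finger parallel gripper is mounted at the origin on the work surface; the furniture and walls round the work are solid. World frame = base frame: x ahead of the robot, y to its left, z up, the work surface at z = 0. Lengths are in mm, angles in rad, forces in N, time in s.
With the tool pointing down it reaches from about 250 to 775 mm from the base axis. Payload 4 kg.
Tool frame: the origin (TCP) lies midway between the tips of the shut fingers; the grasp point (between the pads) lies grasp_offset behind it (grasp_offset is the distance from the TCP to the grasp point, in mm); x points along the fingers, z is the direction in which the jaws open and shut, and the axes are right-handed (so a half turn about x gives the same grasp; the last joint's range is limited). The gripper opens to 85 mm and grips with 20 to 120 N. Pads are 22 mm wide; open, the fingers measure 114 mm over their backs; the gripper's body (76 mm by 85 mm) begins 54 mm behind the grasp point. The pads swing forward as they close: fully open they stand 13 mm farther back than shut.
Start: joints at [1.192, 0.087, 1.371, -0, 1.684, -0.103], TCP at [149.783, 529.229, 231.341] pointing down, gripper open.
Joint ranges: [-3.1, 3.1], [-0.76, 2.03], [0.27, 2.55], [-1.08, 4.22], [0.17, 2.65], [-2.57, 2.57]. Speed limits (rad/s): [2.79, 2.79, 3.14, 3.14, 3.14, 3.14].

### API

Orientations are given as a unit quaternion [w, x, y, z].
In Python, from plant import movep, movel, move_joints, ungrasp, gripper_close, wait, inverse_kinematics, state, snapshot, PlanningError, close_job, grasp_offset gives the robot as it stands. Calls block until the motion is done:
- movep(position, orientation): joint-space move of the TCP to a pose.
- movel(position, orientation=None, max_speed=150, contact_N=None): straight line of the TCP; orientation=None keeps the orientation; max_speed is the mean speed in mm/s. With contact_N (N) it stops when the force on the tool has changed by that much, and returns True; else False.
- move_joints(angles): joint-space move.
- ungrasp() and gripper_close(f_grip=None): open the fingers fully, or close them until they stop; f_grip is the grip in N (None keeps the last).
- wait(seconds).
- inverse_kinematics(position, orientation): joint angles nearest the present ones, or None.
- state(): the state.
- snapshot(name): name is "scene" or "top" or "wrist"; returns a dict with "pixels" (384x512x3 uint8, red, green, blue), "camera_matrix" (3x3 intrinsics, pixels), "k1" (the pictures are not rectified: a ray, as slopes to the right and down, at radius r is drawn at 1 + k1 r^2 times it, then the intrinsics apply), "origin" and "attitude" of the camera in the world. Camera axes: x right, y down, z forward; pixel columns grow to the right and rows downward; lengths in mm; the calibration is good to about 2 mm. A picture is of the moment at which its call begins. There is no depth.
A pose or a line that the arm cannot do raises PlanningError and nothing moves.
- close_job(): hands the job in, once; it reports no verdict.
The state is a dict: "clock": time; "joint_pos": joint angles; "joint_vel": joint speeds; "joint_torque": joint torques, N m; "position": TCP position; "tcp_rot": TCP orientation; "ft_force": force on the tool from outside, world axes, zero at the start; "moment": the same for the moment, N m; "finger_gap": finger opening in mm.
Only numpy, scipy, OpenCV 4.12 (cv2) and the standard library are available. Lean on these libraries where they do the work, as an engineer would, in place of code of your own. Each camera call takes 0.05 s, during which the arm holds its last target.

## Working session

There is one attempt and no reset: what is moved stays moved. The work goes in short steps, each a Python script; the robot and the scene stay as the last script left them, time stands still between calls to the robot, and variables do not carry over. Pictures are saved under pics/ and viewed, and the job is handed in when it is done.

```bash
ls -la; mkdir -p pics
cat > h.py <<'E'
import numpy as np, cv2
from plant import *
def save(name, fn, scale=1.5):
    s=snapshot(name); im=cv2.cvtColor(s["pixels"],cv2.COLOR_RGB2BGR)
    np.savez('pics/'+fn+'.npz',**{k:np.array(v) for k,v in s.items()})
    cv2.imwrite('pics/'+fn+'.png',cv2.resize(im,None,fx=scale,fy=scale,interpolation=cv2.INTER_CUBIC)); return s
def load(fn): return dict(np.load('pics/'+fn+'.npz'))
def R_of(s):
    a=np.array(s["attitude"],float)
    if a.shape==(3,3): return a
    from scipy.spatial.transform import Rotation as Ro
    return Ro.from_quat(a[[1,2,3,0]]).as_matrix()
def ray(s,uv):
    K=np.array(s["camera_matrix"]); k1=float(s["k1"])
    p=cv2.undistortPoints(np.array([[uv]],float),K,np.array([k1,0,0,0.]))[0,0]
    return np.array(s["origin"],float), R_of(s)@np.array([p[0],p[1],1.])
def onz(s,uv,z):
    o,d=ray(s,uv); return o+d*(z-o[2])/d[2]
def proj(s,P):
    K=np.array(s["camera_matrix"]); k1=float(s["k1"])
    c=R_of(s).T@(np.array(P,float)-np.array(s["origin"])); x=c[:2]/c[2]; x=x*(1+k1*(x@x))
    return K[:2,:2]@x+K[:2,2]
E
python3 - <<'E'
from h import *
for n in ("scene","top","wrist"):
    s=save(n,n+"0"); print(n,s["origin"],s["attitude"],s["camera_matrix"],s["k1"])
print(state(), grasp_offset)
E
```

```text
total 12
drwxr-xr-x  3 agent agent 4096 Dec  6 22:29 .
drwxr-xr-x 23 root  root  4096 Dec  6 22:29 ..
drwxr-xr-x  2 agent agent 4096 Dec  6 22:29 pics
scene [ 149.50433536 -528.12211866  752.46488942] [-0.39208174  0.88041151 -0.24786589  0.09853924] [[454.06220286   0.         263.84641431]
 [  0.         454.06220286 193.42872403]
 [  0.           0.           1.        ]] -0.054103277760818476
top [ 337.74188393   98.58407481 1072.84522143] [-0.07853322  0.74331791 -0.66103492  0.0659079 ] [[391.26767869   0.         255.50456073]
 [  0.         391.26767869 191.24638297]
 [  0.           0.           1.        ]] 0.01979613890389898
wrist [ 71.77024654 551.50664094 371.82222484] [0.12789697 0.78746605 0.59548883 0.09451261] [[277.23434275   0.         255.43852002]
 [  0.         277.23434275 187.90475959]
 [  0.           0.           1.        ]] -0.027019576548687262
{'clock': 0.15, 'joint_pos': array([ 1.19190966e+00,  8.78457485e-02,  1.37191351e+00, -3.21631536e-05,
        1.68361109e+00, -1.03109157e-01]), 'joint_vel': array([-0.0001522 , -0.004133  , -0.00435423, -0.00072806, -0.00209548,
        0.00113421]), 'joint_torque': array([ 2.61953639e-03, -3.52370667e+01, -3.13681448e+01, -1.00657353e-04,
        8.00733076e-03,  2.30666797e-05]), 'position': array([149.63896322, 528.85367253, 230.37168884]), 'tcp_rot': array([ 0.56344905, -0.42686208,  0.56451265,  0.42619174]), 'ft_force': array([ 0.88059064,  0.31863212, -0.39432741]), 'moment': array([-0.01731859,  0.0230108 ,  0.04222203]), 'finger_gap': 85.43000456376598} 18.700000000000003
```

View pics/scene0.png

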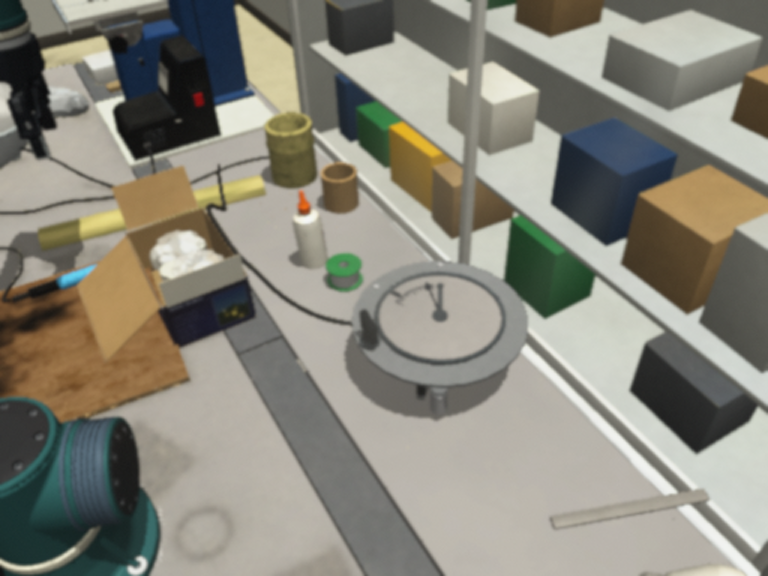

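View pics/top0.png

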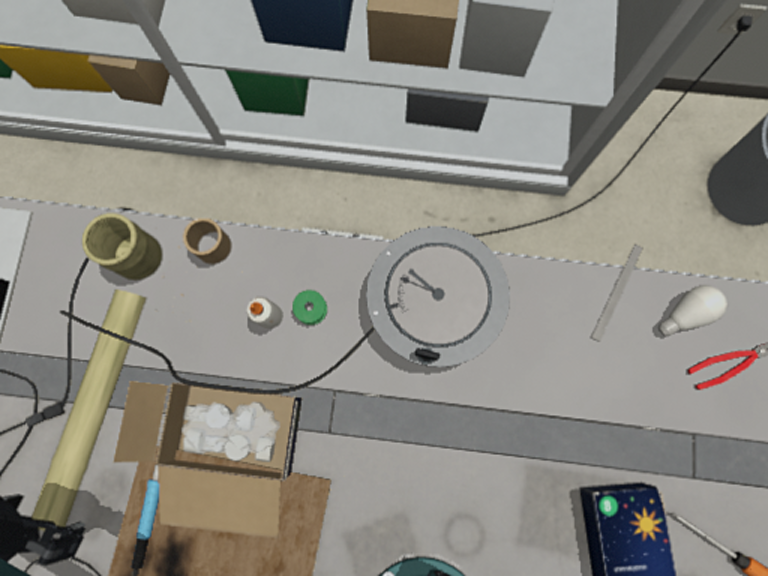

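View pics/wrist0.png

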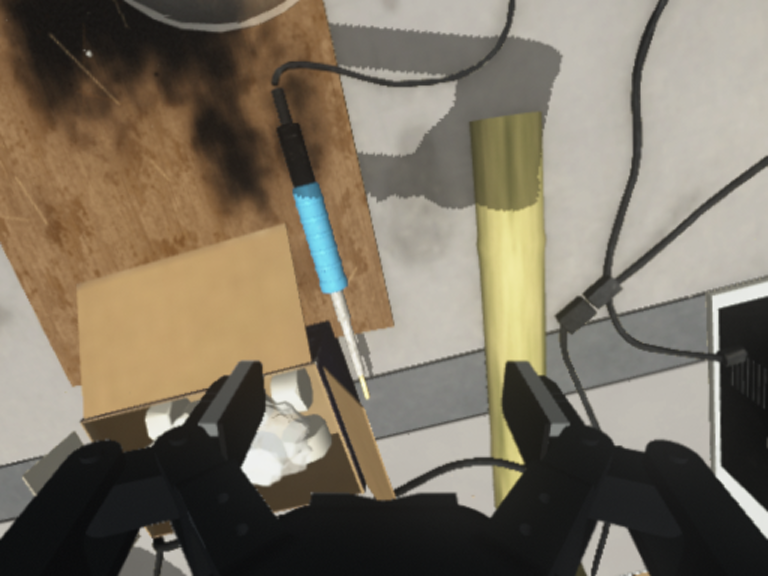

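The top view shows the dial centred near (438,295)/1.5 with its knob at (427,354)/1.5. The bottle and reel are to its left, and a shelf stands behind the desk. Next I'll measure the centre, knob and needles.

Run:
```python
from h import *
s=load("top0"); im=cv2.cvtColor(s["pixels"],cv2.COLOR_RGB2BGR)
c=im[140:260,235:350]; cv2.imwrite('pics/topcrop.png',cv2.resize(c,None,fx=6,fy=6,interpolation=cv2.INTER_CUBIC)[:600*1,:])
cv2.imwrite('pics/topcrop.png',cv2.resize(c,None,fx=5,fy=5,interpolation=cv2.INTER_CUBIC))
for uv in [(438/1.5,295/1.5)]: print(onz(s,uv,84))
print('knob',onz(s,(427/1.5,354/1.5),126))
s2=load("scene0"); im=cv2.cvtColor(s2["pixels"],cv2.COLOR_RGB2BGR)
c=im[165:285,225:360]; cv2.imwrite('pics/scenecrop.png',cv2.resize(c,None,fx=5,fy=5,interpolation=cv2.INTER_CUBIC))
print(onz(s2,(440/1.5,315/1.5),84))
# bottle, reel
print('bottle top',onz(s,(258/1.5,308/1.5),148),'reel',onz(s,(310/1.5,307/1.5),35))
# shelf post feet/desk edge
print('desk edge',onz(s,(520/1.5,240/1.5),0))
```

```text
[538.34625306  33.5849186   84.        ]
knob [431.57739313  44.40458745 126.        ]
[540.67457582  31.61458634  84.        ]
bottle top [470.87672225 321.34926215 148.        ] reel [499.7756662  256.20289873  35.        ]
desk edge [ 679.02526762 -115.53776998    0.        ]
```

View pics/topcrop.png

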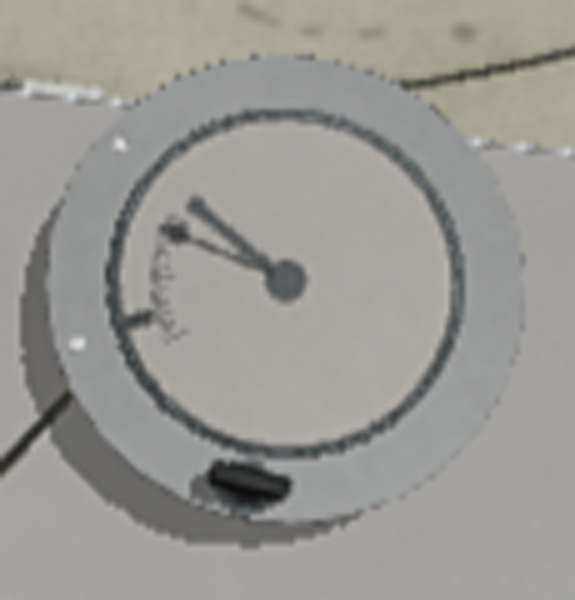

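View pics/scenecrop.png

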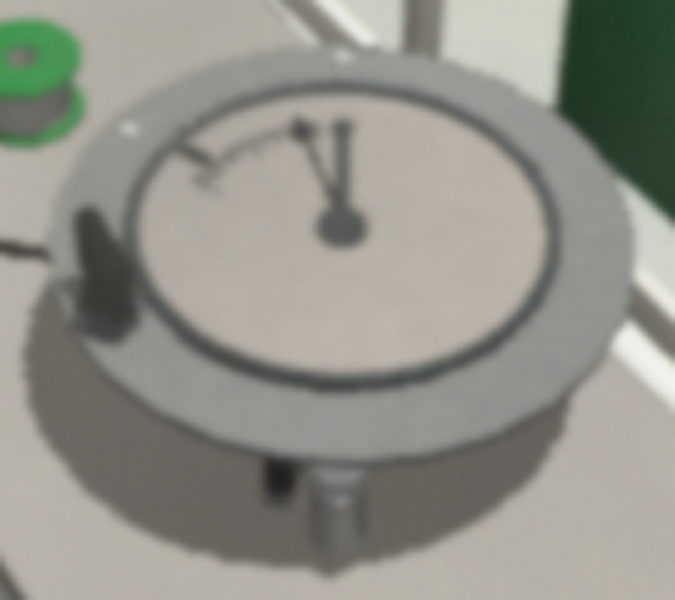

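The thick needle (the arm's, at rest) has its tip at crop (195,203), the thin trailing needle at (175,230) and the mark at (150,318). The roller is at scene crop (338,515), and the dark rest post is just clockwise of it. Now the numbers.

Run:
```python
from h import *
from scipy.spatial.transform import Rotation as Ro
s=load("top0"); im=s["pixels"].astype(int)
f=lambda x,y:(235+(x+.5)/5-.5,140+(y+.5)/5-.5)
# ring fit: dark ring pixels -> outer ellipse
g=cv2.cvtColor(s["pixels"],cv2.COLOR_RGB2GRAY)
c0=np.array(f(286,281)); 
pts=[]
for a in np.linspace(0,2*np.pi,120,endpoint=False):
    rr=np.arange(28,40,.25); p=c0[:,None]+np.array([[np.cos(a)],[np.sin(a)]])*rr
    v=cv2.remap(g.astype(np.float32),p[0].astype(np.float32)[None],p[1].astype(np.float32)[None],cv2.INTER_LINEAR)[0]
    w=np.clip(v.max()*0.85-v,0,None)
    if v.min()<110: pts.append(p[:,v.argmin()])
W=np.array([onz(s,p,84)[:2] for p in pts])
A=np.c_[2*W,np.ones(len(W))]; x=np.linalg.lstsq(A,(W**2).sum(1),rcond=None)[0]
r=np.sqrt(x[2]+x[:2]@x[:2]); res=np.hypot(*(W-x[:2]).T)-r
ok=abs(res)<3; x=np.linalg.lstsq(A[ok],(W[ok]**2).sum(1),rcond=None)[0]; print('ring centre',x[:2],'r',np.sqrt(x[2]+x[:2]@x[:2]),ok.sum(),len(W))
C=x[:2]
H=onz(s,f(286,281),86)[:2]; print('hub',H)
for n,p in dict(thick=(195,203),tele=(175,230),mark=(150,317),mark_out=(125,323)).items():
    q=onz(s,f(*p),86)[:2]-H; print(n,np.hypot(*q),np.arctan2(q[1],q[0])%(2*np.pi))
# knob mask
m=(g<45).astype(np.uint8); n,l,st,ce=cv2.connectedComponentsWithStats(m[140:260,235:350])
for i in range(1,n):
    if st[i,4]>20: print(st[i],ce[i]+[235,140], onz(s,ce[i]+[235,140],115))
s2=load("scene0"); fs=lambda x,y:(225+(x+.5)/5-.5,165+(y+.5)/5-.5)
print('hub scene',onz(s2,fs(341,226),86))
for n,p in dict(thick=(343,128),tele=(302,128),mark=(210,160)).items():
    q=(onz(s2,fs(*p),86)-onz(s2,fs(341,226),86))[:2]; print(n,np.hypot(*q),np.arctan2(q[1],q[0])%(2*np.pi))
for z in (14,30,51): print('roller',z,onz(s2,fs(337,515 ),z), )
print('roller bottom',onz(s2,fs(335,572),14))
for z in (20,40,50,60,70):
  q=onz(s2,fs(280,500),z)[:2]-C; print('post bottom',z,np.hypot(*q),np.arctan2(q[1],q[0]))
st=state(); w=st['tcp_rot']; T=Ro.from_quat(w[[1,2,3,0]]); print('tool axes\n',T.as_matrix())
sw=load("wrist0"); print('cam in tool',T.inv().apply(sw["origin"]-st['position']),'\n',T.as_matrix().T@R_of(sw))
```

```text
ring centre [541.01787335  35.30489328] r 89.1148067247235 104 120
hub [540.13719392  34.44930535]
thick 62.02671987136692 0.9612493718180445
tele 62.85557320538653 1.2459412010168793
mark 72.39109676675608 1.949768097285729
mark_out 85.56418569209177 1.9461414534752293
[42 94 14  7 41] [283.12195122 237.68292683] [428.1552593   47.09629641 115.        ]
hub scene [538.89128056  31.03172233  86.        ]
thick 61.470076585048965 0.969870302916668
tele 63.383903604965695 1.2572199630590377
mark 68.94257795890276 1.947221502018945
roller 14 [485.9537656  -48.65026981  14.        ]
roller 30 [478.66406102 -59.0387794   30.        ]
roller 51 [469.09632376 -72.67369823  51.        ]
roller bottom [469.36214682 -72.2747048   14.        ]
post bottom 20 100.70755659908237 -2.3858027972824383
post bottom 40 116.35315727366316 -2.352590824621976
post bottom 50 124.2149801182852 -2.3391295546627577
post bottom 60 132.0966300316383 -2.3272726991439865
post bottom 70 139.99475828522444 -2.3167523643170442
tool axes
 [[-6.27849475e-04 -9.62212751e-01  2.72298049e-01]
 [-1.66342785e-03  2.72298731e-01  9.62211325e-01]
 [-9.99998419e-01  1.51175716e-04 -1.77153411e-03]]
cam in tool [-141.43910417   81.11603053    0.34285866] 
 [[ 1.69986276e-03 -3.14135334e-01  9.49376692e-01]
 [-6.48818974e-04 -9.49378210e-01 -3.14134674e-01]
 [ 9.99998345e-01 -8.19877773e-05 -1.81762963e-03]]
```

```bash
cat >> h.py <<'E'
from scipy.spatial.transform import Rotation as Ro
def quat(xax,zax):
    x=np.array(xax,float);x/=np.linalg.norm(x); z=np.array(zax,float); z-=x*(x@z); z/=np.linalg.norm(z)
    q=Ro.from_matrix(np.c_[x,np.cross(z,x),z]).as_quat(); return q[[3,0,1,2]]
def down(a): return quat([0,0,-1],[np.cos(a),np.sin(a),0])
C=np.array([540.,33.6]); YAW=1.46
def slant(phi,rho,z,tilt,flip=1):
    u=np.array([np.cos(phi),np.sin(phi),0]); t=np.array([-u[1],u[0],0])
    x=-u*np.sin(tilt)+np.array([0,0,-np.cos(tilt)])
    return np.r_[C+rho*u[:2],z], quat(x,flip*t)
E
python3 - <<'E'
from h import *
s2=load("scene0"); fs=lambda x,y:(225+(x+.5)/5-.5,165+(y+.5)/5-.5)
for z in (94,110,126): print(onz(s2,fs(103,275),z))
K=[430.,45.,180.]
for k in (0,1):
  for d in (0,-.65,-1.35):
    a=YAW+np.pi/2+k*np.pi+d
    j=inverse_kinematics(K,down(a)); print(k,d,None if j is None else np.round(j,3))
for flip in (1,-1):
  for tilt in (.7,.8):
   for phi in (-2.5,-2.2,-1.9,-1.6,-1.3):
    for rho in (112,190):
      p,q=slant(phi,rho,22+(rho-112)/np.tan(tilt),tilt,flip); j=inverse_kinematics(p,q)
      y=Ro.from_quat(q[[1,2,3,0]]).apply([0,1,0])
      print(flip,tilt,phi,rho,'y up' if y[2]>0 else 'y down',None if j is None else np.round(j,2))
E
```

```text
[436.82266524  51.96770121  94.        ]
[429.84113387  37.87213246 110.        ]
[422.85960251  23.77656371 126.        ]
0 0 None
0 -0.65 [-0.027 -0.163  1.715 -0.     1.591 -2.408]
0 -1.35 [-0.027 -0.163  1.715 -0.     1.591 -1.708]
1 0 [-0.027 -0.163  1.715 -0.     1.591  0.084]
1 -0.65 [-0.027 -0.163  1.715 -0.     1.591  0.734]
1 -1.35 [-0.027 -0.163  1.715 -0.     1.591  1.434]
1 0.7 -2.5 112 y up [-0.69 -0.16  2.23  0.81  1.05 -0.17]
1 0.7 -2.5 190 y up [-0.94 -0.39  2.18  0.71  1.41 -0.15]
1 0.7 -2.2 112 y up [-0.71  0.06  2.02  0.75  1.24 -0.4 ]
1 0.7 -2.2 190 y up [-0.89 -0.08  1.93  0.67  1.52 -0.38]
1 0.7 -1.9 112 y up [-0.67  0.25  1.79  0.66  1.41 -0.55]
1 0.7 -1.9 190 y up [-0.8   0.18  1.67  0.61  1.65 -0.54]
1 0.7 -1.6 112 y up [-0.59  0.42  1.56  0.58  1.58 -0.68]
1 0.7 -1.6 190 y up [-0.69  0.39  1.39  0.55  1.8  -0.66]
1 0.7 -1.3 112 y up [-0.5   0.57  1.33  0.49  1.74 -0.81]
1 0.7 -1.3 190 y up [-0.57  0.59  1.1   0.48  1.96 -0.78]
1 0.8 -2.5 112 y up [-0.76 -0.14  2.26  0.93  1.08 -0.32]
1 0.8 -2.5 190 y up [-1.02 -0.34  2.23  0.81  1.42 -0.29]
1 0.8 -2.2 112 y
[... 637 characters left out ...]
n [-0.59  0.42  1.56  0.58  1.58  2.46]
-1 0.7 -1.6 190 y down [-0.69  0.39  1.39  0.55  1.8   2.48]
-1 0.7 -1.3 112 y down [-0.5   0.57  1.33  0.49  1.74  2.33]
-1 0.7 -1.3 190 y down [-0.57  0.59  1.1   0.48  1.96  2.36]
-1 0.8 -2.5 112 y down None
-1 0.8 -2.5 190 y down None
-1 0.8 -2.2 112 y down None
-1 0.8 -2.2 190 y down None
-1 0.8 -1.9 112 y down [-0.71  0.3   1.79  0.73  1.46  2.52]
-1 0.8 -1.9 190 y down [-0.84  0.24  1.68  0.68  1.66  2.54]
-1 0.8 -1.6 112 y down [-0.62  0.47  1.54  0.64  1.64  2.42]
-1 0.8 -1.6 190 y down [-0.72  0.46  1.38  0.61  1.83  2.44]
-1 0.8 -1.3 112 y down [-0.52  0.63  1.3   0.54  1.81  2.31]
-1 0.8 -1.3 190 y down [-0.6   0.66  1.08  0.54  2.01  2.35]
```

Run:
```python
from h import *
movep([432,44.6,200.],down(YAW-np.pi/2))
s=save("wrist","w1"); print(state()['clock'],state()['position'])
print(proj(s,[*C,86]),proj(s,[432,44.6,126]))
```

```text
2.225 [432.07310831  45.31495301 200.07298383]
[367.59151987 183.89406782] [255.93474368 199.44770053]
```

View pics/w1.png

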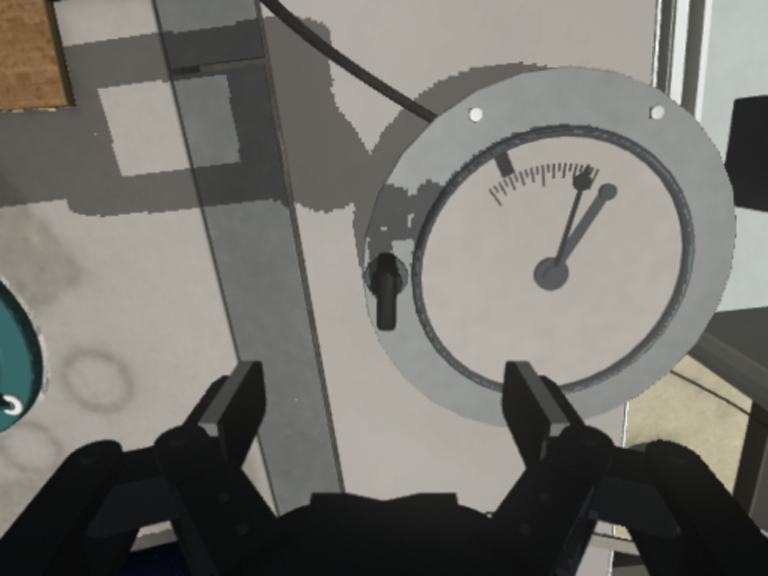

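The wrist view shows the knob bar centred near (386,295) and running vertically. The hub is at (551,274), the trailing tip near (585,170), the mark's inner edge near (508,173) and the thick needle's end at (608,190).

Run:
```python
from h import *
s=load("w1"); im=cv2.cvtColor(s["pixels"],cv2.COLOR_RGB2BGR)
c=im[95:195,310:420]; cv2.imwrite('pics/w1d.png',cv2.resize(c,None,fx=6,fy=6,interpolation=cv2.INTER_CUBIC))
c=im[155:230,235:295]; 
big=cv2.resize(c,None,fx=8,fy=8,interpolation=cv2.INTER_CUBIC)
d=np.array([np.cos(YAW),np.sin(YAW)]); n=np.array([-d[1],d[0]])
P=np.array([432,44.6])
for z,col in ((126,(0,0,255)),(94,(0,255,0))):
  q=[P+20*d+5.5*n,P+20*d-5.5*n,P-20*d-5.5*n,P-20*d+5.5*n]
  pp=np.array([(proj(s,[*k,z])-[235,155]+.5)*8-.5 for k in q]).astype(int)
  cv2.polylines(big,[pp],True,col,1)
cv2.imwrite('pics/w1k.png',big)
```

```text
(no output)
```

View pics/w1d.png

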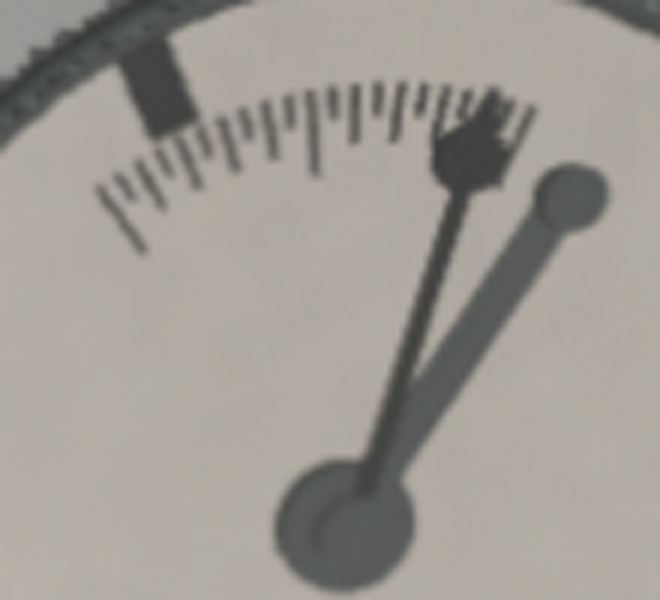

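View pics/w1k.png

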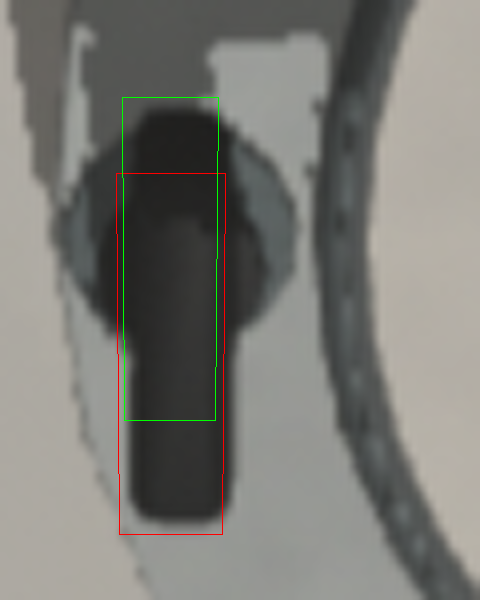

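Run:
```python
from h import *
s=load("w1"); f=lambda x,y:(310+(x+.5)/6-.5,95+(y+.5)/6-.5)
pts=dict(hub=(345,525),thickend=(571,197),teletip=(492,92),tele_blob=(467,158),tele_root=(367,490),mark_in=(174,130),mark_out=(143,50),t05o=(313,92),t05i=(318,175),t1o=(98,187),t1i=(143,252),t0o=(533,107),t0i=(505,165))
for z in (82,85,88):
  print(z)
  for n,p in pts.items():
    w=onz(s,f(*p),z)[:2]; q=w-[540,34]; print('  %-10s %s r %.1f a %.3f arm %.3f'%(n,np.round(w,1),np.hypot(*q),np.arctan2(q[1],q[0]),np.arctan2(q[1],q[0])-(YAW-.5)))
```

```text
82
  hub        [541.   34.1] r 1.0 a 0.094 arm -0.866
  thickend   [575.4  83.8] r 61.1 a 0.953 arm -0.007
  teletip    [562.5 100.9] r 70.6 a 1.247 arm 0.287
  tele_blob  [559.   91.4] r 60.5 a 1.251 arm 0.291
  tele_root  [544.5  39.7] r 7.3 a 0.902 arm -0.058
  mark_in    [514.1 100.3] r 71.2 a 1.943 arm 0.983
  mark_out   [509.7 112.6] r 84.2 a 1.939 arm 0.979
  t05o       [535.2 103.7] r 69.9 a 1.639 arm 0.679
  t05i       [536.1  91.2] r 57.4 a 1.639 arm 0.679
  t1o        [502.3  93. ] r 70.0 a 2.140 arm 1.180
  t1i        [508.9  82.3] r 57.4 a 2.142 arm 1.182
  t0o        [568.8  98. ] r 70.2 a 1.148 arm 0.188
  t0i        [564.9  89.7] r 61.0 a 1.151 arm 0.191
85
  hub        [539.9  35.2] r 1.2 a 1.690 arm 0.730
  thickend   [573.8  84.2] r 60.6 a 0.978 arm 0.018
  teletip    [561.1 101.2] r 70.4 a 1.267 arm 0.307
  tele_blob  [557.6  91.8] r 60.4 a 1.275 arm 0.315
  tele_root  [543.3  40.7] r 7.5 a 1.111 arm 0.151
  mark_in    [513.2 100.6] r 71.8 a 1.953 arm 0.993
  mark_out   [508.9 112.7] r 84.6 a 1.947 arm 0.987
  t05o       [534.1 104. ] r 70.2 a 1.654 arm 0.694
  t
[... 233 characters left out ...]
 60.8 a 1.175 arm 0.215
88
  hub        [538.7  36.2] r 2.6 a 2.101 arm 1.141
  thickend   [572.3  84.7] r 60.1 a 1.004 arm 0.044
  teletip    [559.7 101.5] r 70.3 a 1.287 arm 0.327
  tele_blob  [556.2  92.2] r 60.4 a 1.299 arm 0.339
  tele_root  [542.1  41.7] r 8.0 a 1.302 arm 0.342
  mark_in    [512.4 100.9] r 72.4 a 1.962 arm 1.002
  mark_out   [508.1 112.9] r 85.1 a 1.955 arm 0.995
  t05o       [533.  104.2] r 70.6 a 1.669 arm 0.709
  t05i       [533.9  92. ] r 58.4 a 1.676 arm 0.716
  t1o        [500.8  93.8] r 71.5 a 2.151 arm 1.191
  t1i        [507.3  83.3] r 59.1 a 2.156 arm 1.196
  t0o        [565.9  98.7] r 69.6 a 1.190 arm 0.230
  t0i        [562.   90.6] r 60.7 a 1.199 arm 0.239
```

Run:
```python
from h import *
C=np.array([540.,34.])
q=down(YAW-np.pi/2); P=[433.1,45.7]
movel([*P,130.],q,150); movel([*P,98.],q,80,contact_N=8)
print(state()['position'],state()['ft_force'])
gripper_close(40); st=state(); print(st['finger_gap'],st['ft_force'],st['moment'],st['clock'])
j=np.array(st['joint_pos'])
for d in (.45,.9,1.35):
    k=j.copy(); k[5]+=d; move_joints(k); st=state(); print(st['joint_pos'][5]-j[5],st['position'],st['ft_force'],st['moment'],st['clock'])
```

```text
[433.16570934  45.70179221  98.06205793] [-0.5508665  -0.31309195  0.13973952]
10.355383889494505 [-0.05576558 -0.41778816  4.66555999] [-0.05236719  0.17184118 -0.10301356] 4.0583
0.4479816388730325 [434.50343765  45.35038475  99.36312472] [ 3.4412795  -0.6007796  -1.33997203] [-0.28694946 -0.49336703 -0.06334226] 4.5667
0.8986478538136516 [434.99942646  44.81368624  99.35462648] [ 5.06615919 -2.43686436 -2.72829012] [-0.52090229 -0.68617139 -0.05902202] 5.075
1.348625286011349 [435.22146795  44.07214546  99.35920145] [ 6.11200535 -4.62305028 -3.8535317 ] [-0.82844482 -0.68482091 -0.08913441] 5.5833
```

Run:
```python
from h import *
ungrasp(); st=state(); p=np.array(st['position']); p[2]=180; movel(p,None,200)
save("wrist","w2"); save("scene","s2"); print(state()['clock'])
s=load("s2"); c=s["pixels"][165:285,225:360,::-1]; cv2.imwrite('pics/s2c.png',cv2.resize(c,None,fx=5,fy=5,interpolation=cv2.INTER_CUBIC))
```

```text
6.95
```

View pics/w2.png

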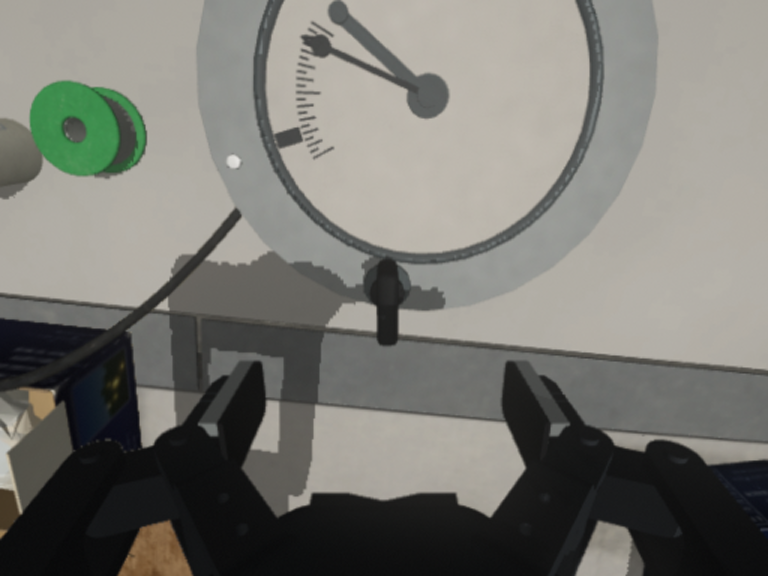

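View pics/s2c.png

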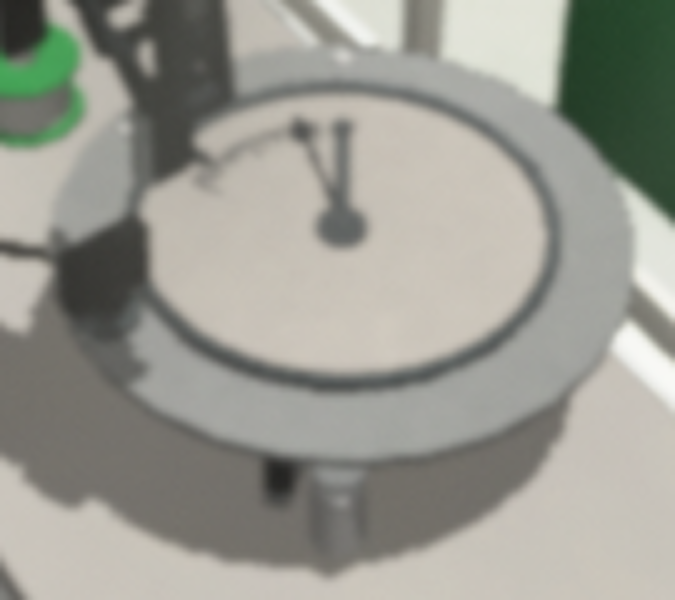

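The knob bar still lines up with the jaws, so it followed the 1.35 rad turn. Next, a look at the rest post from low on the right.

Run:
```python
from h import *
for phi in (-2.5,-2.3,-2.1,-1.9):
  for rho in (200,230):
    p,q=slant(phi,rho,30,1.1); print(phi,rho,inverse_kinematics(p,q) is not None)
  p,q=slant(phi,200,130,.8); print(phi,np.round(p),inverse_kinematics(p,q))
```

```text
-2.5 200 True
-2.5 230 True
-2.5 [380. -86. 130.] [-1.05450994 -0.39501943  2.19310089  0.79442941  1.50109709 -0.24966379]
-2.3 200 True
-2.3 230 True
-2.3 [ 407. -116.  130.] [-1.0033478  -0.15848753  2.01988003  0.76236195  1.5572356  -0.39659674]
-2.1 200 True
-2.1 230 True
-2.1 [ 439. -139.  130.] [-0.93499361  0.03880485  1.83437905  0.72135884  1.63368275 -0.49736906]
-1.9 200 True
-1.9 230 True
-1.9 [ 475. -156.  130.] [-0.85791575  0.21070106  1.64115406  0.67759953  1.72582066 -0.57416413]
```

Run:
```python
from h import *
gripper_close(40)
p,q=slant(-2.35,215,140,.8); movep(p,q)
p,q=slant(-2.35,230,32,1.1); movep(p,q)
s=save("wrist","w3"); print(state()['clock'],state()['position'],state()['finger_gap'],state()['ft_force'])
s=save("scene","s3")
```

```text
9.8917 [ 379.2798349  -130.87982655   33.28269682] -0.1762516219172805 [ 1.03221398 -0.80526831 -0.85759104]
```

View pics/w3.png

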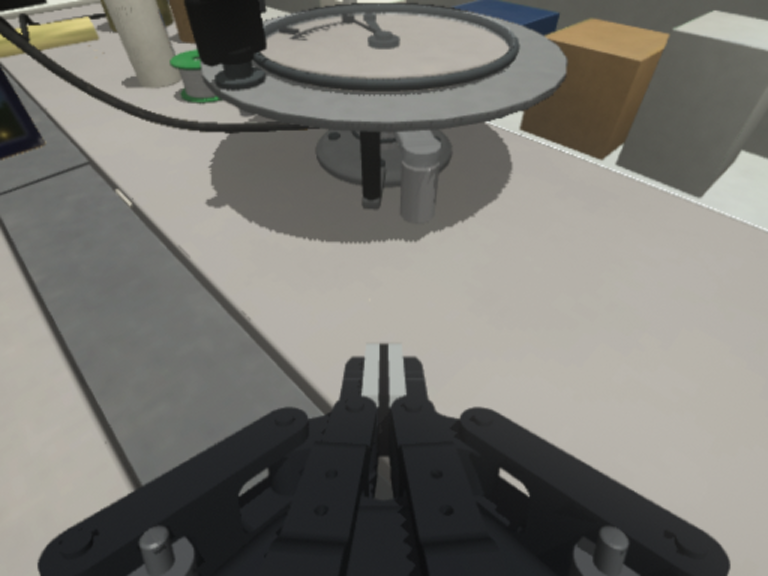

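View pics/s3.png

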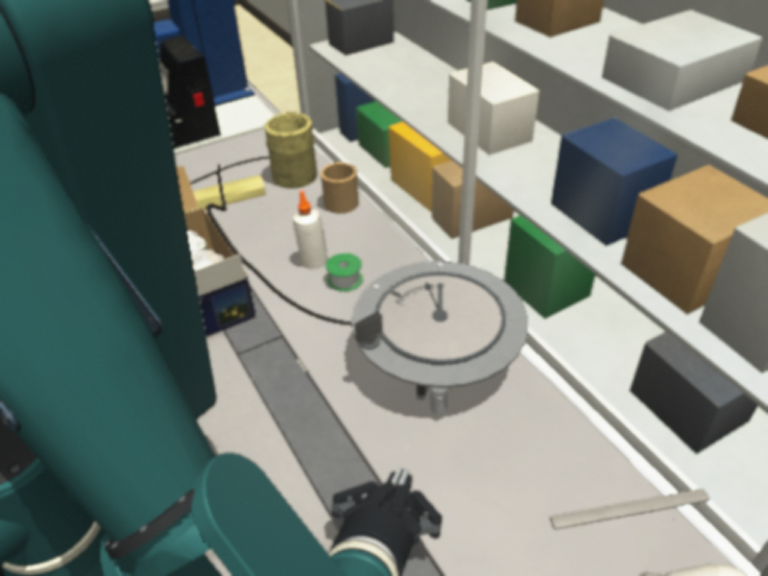

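The wrist view shows the black rest post with its bottom at (372,207), clockwise of the roller, whose bottom is at (418,222). Triangulating the two views.

Run:
```python
from h import *
C=np.array([540.,34.])
a=load("w3"); b=load("s3")
im=a["pixels"][70:155,200:320,::-1]; cv2.imwrite('pics/w3c.png',cv2.resize(im,None,fx=6,fy=6,interpolation=cv2.INTER_CUBIC))
fs=lambda x,y:(225+(x+.5)/5-.5,165+(y+.5)/5-.5)
def tri(u,v):
    o1,d1=ray(a,u);o2,d2=ray(b,v);d1/=np.linalg.norm(d1);d2/=np.linalg.norm(d2)
    t=np.linalg.lstsq(np.c_[d1,-d2],o2-o1,rcond=None)[0]; p1=o1+t[0]*d1;p2=o2+t[1]*d2
    m=(p1+p2)/2; q=m[:2]-C; return m,np.linalg.norm(p1-p2),np.hypot(*q),np.arctan2(q[1],q[0])
print('post bot',tri((372/1.5,205/1.5),fs(279,503)))
print('roller bot',tri((418/1.5,220/1.5),fs(335,565)))
for z in (0,14,20,30,40):
    w=onz(a,(372/1.5,207/1.5),z); q=w[:2]-C; print('post',z,np.round(w,1),np.hypot(*q),np.arctan2(q[1],q[0]))
for n,p in (('L',(401,215)),('R',(436,215))):
    w=onz(a,(p[0]/1.5,p[1]/1.5),14); q=w[:2]-C; print('roller',n,np.round(w,1),np.hypot(*q),np.arctan2(q[1],q[0]))
```

```text
post bot (array([471.47501046, -26.1633596 ,   7.99766925]), np.float64(1.2638572885883828), np.float64(91.1882888828207), np.float64(-2.4210790932667514))
roller bot (array([468.43999562, -70.50730604,  19.69862866]), np.float64(4.377180001868467), np.float64(126.65943013443633), np.float64(-2.171204953656799))
post 0 [477.5 -18.8   0. ] 81.81107062132696 -2.440653517180092
post 14 [463.9 -33.4  14. ] 101.63010188949349 -2.4165764072954654
post 20 [458.1 -39.7  20. ] 110.13736947935352 -2.4089122001112058
post 30 [448.4 -50.1  30. ] 124.32790125677232 -2.3984704478597965
post 40 [438.8 -60.6  40. ] 138.52921062424312 -2.3901688092954867
roller L [470.8 -52.2  14. ] 110.52451485033794 -2.246990587878391
roller R [486.3 -67.5  14. ] 114.81630331388585 -2.057906509351599
```

View pics/w3c.png

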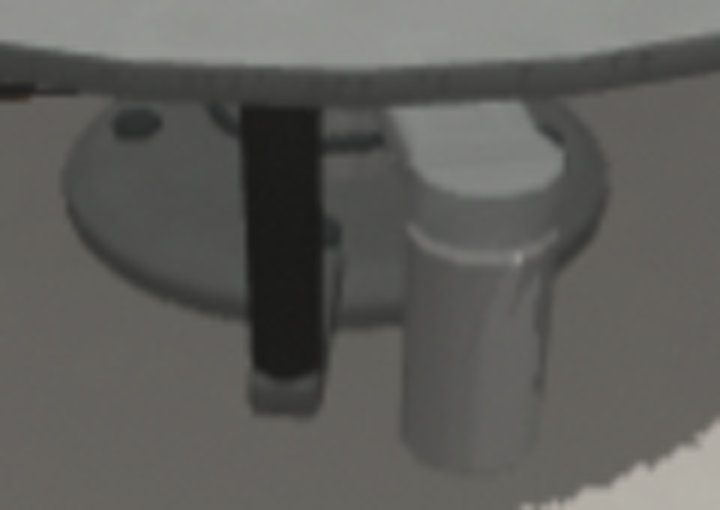

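The post stands on the desk at r≈82–88, so a finger kept at r≥104 clears it. Inserting now on the clockwise side of the roller.

```bash
sed -i 's/^C=.*/C=np.array([540.,34.]); YAW=1.46/' h.py
cat >> h.py <<'E'
TILT=.82
def fpose(phi,back=0.,rho=112.,z=24.):
    return slant(phi,rho+back*np.sin(TILT),z+back*np.cos(TILT),TILT)
def pol():
    p=np.array(state()['position']); q=p[:2]-C; return np.arctan2(q[1],q[0]),np.hypot(*q),p[2]
def ftan():
    f=np.array(state()['ft_force']); phi=pol()[0]; return f@[-np.sin(phi),np.cos(phi),0], f
E
python3 - <<'E'
from h import *
p,q=fpose(-2.5,110); movep(p,q); print(ftan(),state()['clock'])
p,q=fpose(-2.5,0); print(movel(p,q,80,contact_N=5)); print(pol(),ftan(),state()['clock'])
s=save("wrist","w4")
E
```

```text
(np.float64(0.052983591513523415), array([-0.13432383, -0.1667355 ,  0.17185024])) 10.5583
False
(np.float64(-2.4964623417747873), np.float64(112.10528267405566), np.float64(24.30891426896488)) (np.float64(-0.15299070497011644), array([-0.37701626, -0.09225052, -0.22101304])) 12.0833
```

View pics/w4.png

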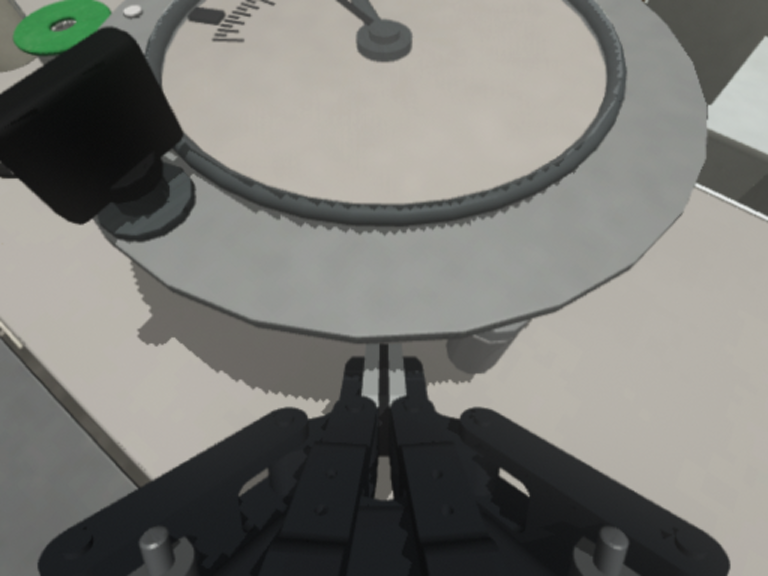

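Run:
```python
from h import *
for phi in np.arange(-2.46,-2.19,.04):
    p,q=fpose(phi); h=movel(p,q,40); f=ftan(); print(round(phi,3),h,np.round(pol(),3),round(f[0],2),np.round(f[1],1),round(state()['clock'],2))
    if np.linalg.norm(f[1])>9: break
```

```text
-2.46 False [ -2.452 112.107  24.434] 0.13 [0.3 0.  0.6] 12.39
-2.42 False [ -2.417 112.027  24.165] -0.4 [-0.8 -0.1 -0.1] 12.65
-2.38 False [ -2.379 111.972  24.088] -0.7 [-0.8  0.2  0.5] 12.91
-2.34 False [ -2.346 111.982  23.719] -1.34 [-2.  -0.1  0.5] 13.17
-2.3 False [ -2.305 111.963  23.691] -2.49 [-2.6  0.8 -0.4] 13.43
-2.26 False [ -2.263 112.005  23.79 ] -2.34 [-2.8  0.3  1. ] 13.68
-2.22 False [ -2.221 112.017  23.893] -2.57 [-3.8 -0.8  0.2] 13.94
```

Run:
```python
from h import *
for phi in np.arange(-2.14,-1.69,.08):
    p,q=fpose(phi); h=movel(p,q,50); f=ftan(); print(round(phi,3),h,np.round(pol(),3),round(f[0],2),np.round(f[1],1),round(state()['clock'],2))
    if np.linalg.norm(f[1])>12: break
for n in ("scene","top","wrist"): save(n,n+"5")
for n,(x0,x1,y0,y1) in dict(scene=(225,360,165,285),top=(235,350,140,260)).items():
    c=load(n+"5")["pixels"][y0:y1,x0:x1,::-1]; cv2.imwrite('pics/%s5c.png'%n,cv2.resize(c,None,fx=5,fy=5,interpolation=cv2.INTER_CUBIC))
```

```text
-2.14 False [ -2.14  112.077  23.955] -2.26 [-3.7 -1.6  1. ] 14.27
-2.06 False [ -2.063 112.02   23.889] -3.26 [-5.3 -2.9  1.5] 14.59
-1.98 False [ -1.984 111.949  23.858] -2.98 [-4.6 -3.   1.1] 14.92
-1.9 False [ -1.905 111.91   23.823] -3.5 [-4.6 -2.7  1.7] 15.24
-1.82 False [ -1.826 111.929  23.818] -3.64 [-4.5 -2.7  1.3] 15.57
-1.74 False [ -1.746 111.944  23.801] -3.44 [-4.1 -3.5  0.8] 15.89
```

View pics/scene5c.png

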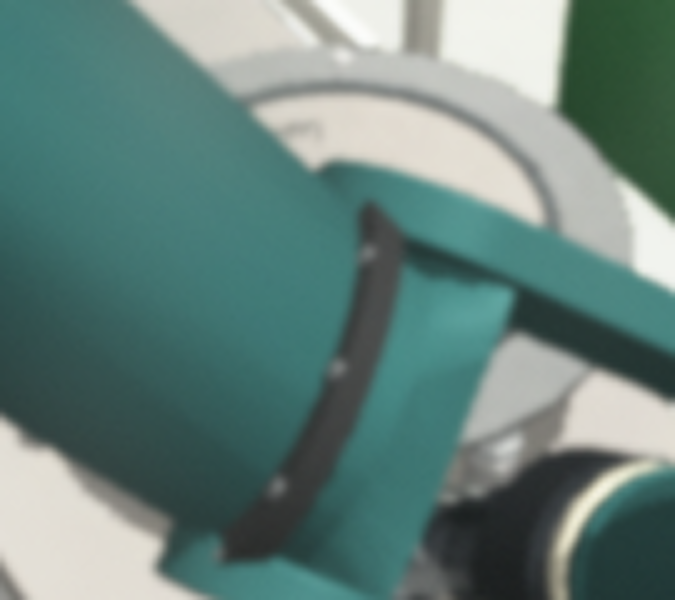

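View pics/top5c.png

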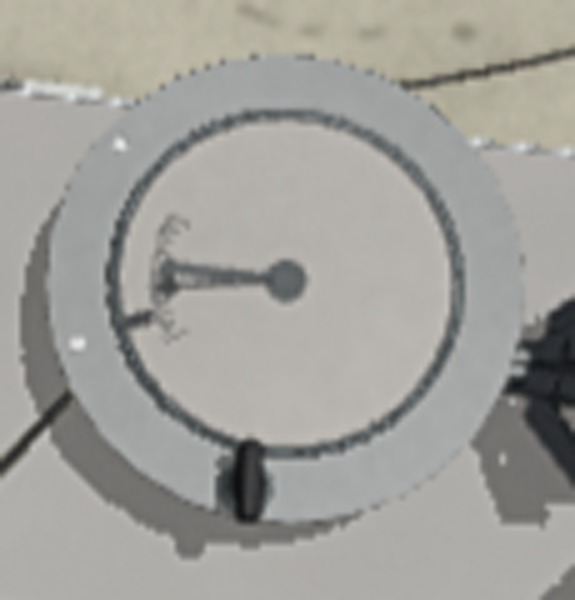

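View pics/wrist5.png

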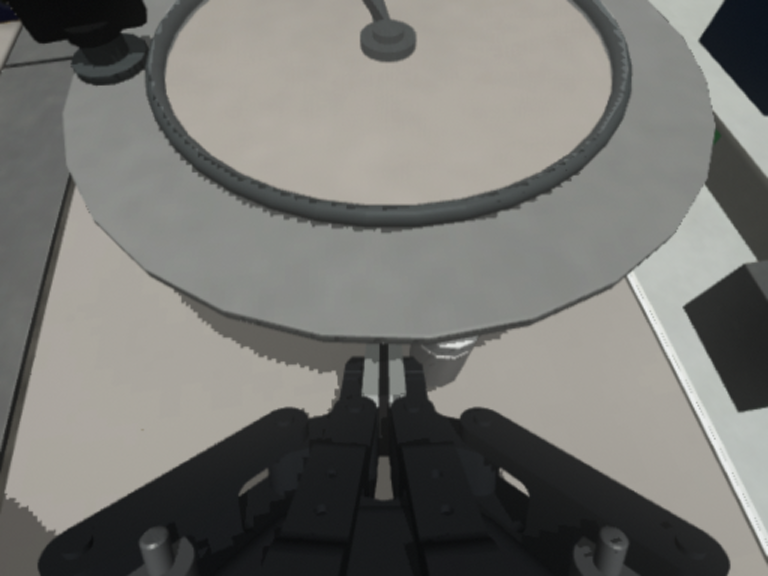

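The top view shows the trailing needle being driven: its tip is at crop (165,287), the thick needle is at (172,268) and the mark's inner edge is at (150,318). The needle stands about 0.16 ahead of the thick needle at contact, so I should go by needle against mark. Zooming in.

Run:
```python
from h import *
ims=[]
for n in ("top0","top5"):
    c=load(n)["pixels"][172:212,255:298,::-1]; ims.append(cv2.resize(c,None,fx=9,fy=9,interpolation=cv2.INTER_CUBIC))
cv2.imwrite('pics/cmp5.png',np.hstack(ims))
```

```text
(no output)
```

View pics/cmp5.png

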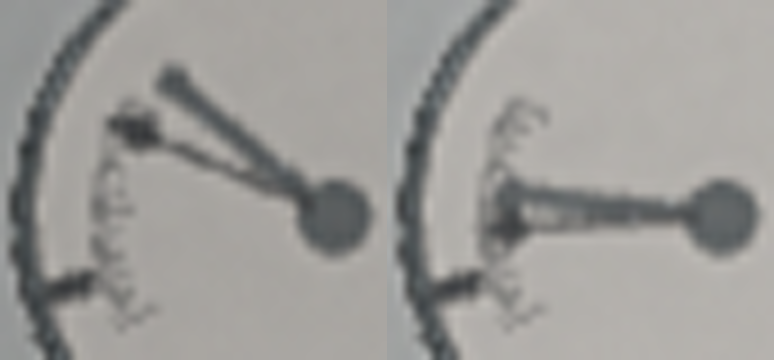

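Run:
```python
from h import *
for n,off,P in (("top0",0,dict(hub=(334,217),blob=(137,128),thick=(172,79),markin=(93,281),markout=(50,294))),("top5",387,dict(hub=(722,217),blob=(512,228),thick=(512,191),markin=(481,281),markout=(438,294)))):
  s=load(n)
  f=lambda x,y:(255+(x-off+.5)/9-.5,172+(y+.5)/9-.5)
  for z in (82,86):
    H=onz(s,f(*P['hub']),z)[:2]; print(n,z,np.round(H,1),end=' ')
    for k in ('blob','thick','markin','markout'):
      q=onz(s,f(*P[k]),z)[:2]-H; print(k,'%.1f %.3f'%(np.hypot(*q),np.arctan2(q[1],q[0])),end='; ')
    print()
```

```text
top0 82 [541.3  34.6] blob 62.0 1.252; thick 61.4 0.964; markin 71.6 1.951; markout 84.4 1.956; 
top0 86 [540.4  34.8] blob 61.8 1.252; thick 61.2 0.964; markin 71.3 1.951; markout 84.1 1.956; 
top5 82 [541.3  34.3] blob 60.3 1.741; thick 60.6 1.561; markin 71.6 1.951; markout 84.4 1.956; 
top5 86 [540.5  34.5] blob 60.0 1.741; thick 60.3 1.561; markin 71.3 1.951; markout 84.1 1.956;
```

Remaining angle is about 0.21 rad (needle 1.741, mark 1.95). I'll push 0.15 and look again.

Run:
```python
from h import *
for phi in (-1.68,-1.63,-1.59):
    p,q=fpose(phi); movel(p,q,30); f=ftan(); print(np.round(pol(),3),round(f[0],2),round(state()['clock'],2))
save("top","top6")
ims=[]
for n in ("top5","top6"):
    c=load(n)["pixels"][172:212,255:298,::-1]; ims.append(cv2.resize(c,None,fx=9,fy=9,interpolation=cv2.INTER_CUBIC))
cv2.imwrite('pics/cmp6.png',np.hstack(ims))
```

```text
[ -1.688 112.024  23.826] -4.17 16.42
[ -1.637 112.073  23.847] -4.74 16.75
[ -1.598 112.133  23.84 ] -4.56 17.05
```

View pics/cmp6.png

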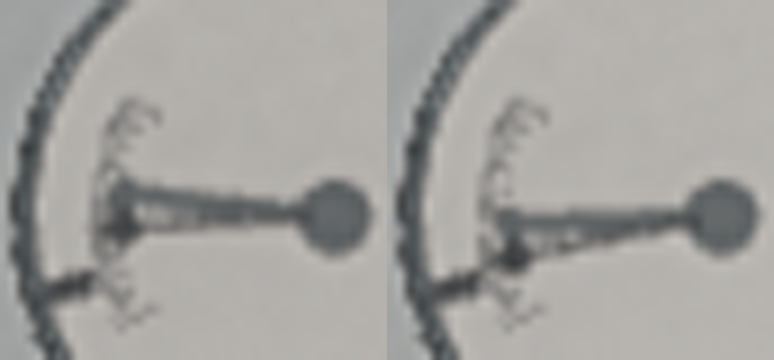

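Run:
```python
from h import *
p,q=fpose(-1.555); movel(p,q,20); wait(.2); print(np.round(pol(),4),round(state()['clock'],2))
save("top","top7")
for phi in np.r_[np.arange(-1.66,-2.4,-.1),-2.5]:
    p,q=fpose(phi); movel(p,q,70)
print(np.round(pol(),4),ftan(),round(state()['clock'],2))
p,q=fpose(-2.5,110); movel(p,q,150); print(round(state()['clock'],2))
save("top","top8")
ims=[]
for n in ("top7","top8"):
    c=load(n)["pixels"][172:212,255:298,::-1]; ims.append(cv2.resize(c,None,fx=9,fy=9,interpolation=cv2.INTER_CUBIC))
cv2.imwrite('pics/cmp7.png',np.hstack(ims))
# candidate look poses
for hp in ((475,110,240),(500,60,260),(480,60,280)):
    for a in (YAW-np.pi/2,YAW-np.pi/2+.4,YAW-np.pi/2-.4): print(hp,a,inverse_kinematics(np.array(hp,float),down(a)))
```

```text
[ -1.5649 112.2034  23.8921] 17.65
[ -2.4882 111.6794  24.8387] (np.float64(0.3146243909965331), array([-0.42112117, -0.7185894 ,  0.80203352])) 20.55
21.43
(475, 110, 240) -0.1107963267948966 [ 1.11219392e-01 -5.41173030e-02  1.49704406e+00 -4.44089210e-16
  1.69866590e+00  2.22015719e-01]
(475, 110, 240) 0.28920367320510343 [ 1.11219392e-01 -5.41173030e-02  1.49704406e+00 -4.44089210e-16
  1.69866590e+00 -1.77984281e-01]
(475, 110, 240) -0.5107963267948966 [ 1.11219392e-01 -5.41173030e-02  1.49704406e+00 -4.44089210e-16
  1.69866590e+00  6.22015719e-01]
(500, 60, 260) -0.1107963267948966 [ 6.79728017e-03 -2.04325249e-02  1.42518337e+00 -4.44089210e-16
  1.73684181e+00  1.17593607e-01]
(500, 60, 260) 0.28920367320510343 [ 6.79728017e-03 -2.04325249e-02  1.42518337e+00 -4.44089210e-16
  1.73684181e+00 -2.82406393e-01]
(500, 60, 260) -0.5107963267948966 [ 6.79728017e-03 -2.04325249e-02  1.42518337e+00 -4.44089210e-16
  1.73684181e+00  5.17593607e-01]
(480, 60, 280) -0.1107963267948966 [ 7.08025937e-03 -6.55566209e-02  1.42936590e+00 -4.44089210e-16
  1.77778337e+00  1.17876586e-01]
(480, 60, 280) 0.28920367320510343 [ 7.08025937e-03 -6.55566209e-02  1.42936590e+00 -4.44089210e-16
  1.77778337e+00 -2.82123414e-01]
(480, 60, 280) -0.5107963267948966 [ 7.08025937e-03 -6.55566209e-02  1.42936590e+00 -4.44089210e-16
  1.77778337e+00  5.17876586e-01]
```

View pics/cmp7.png

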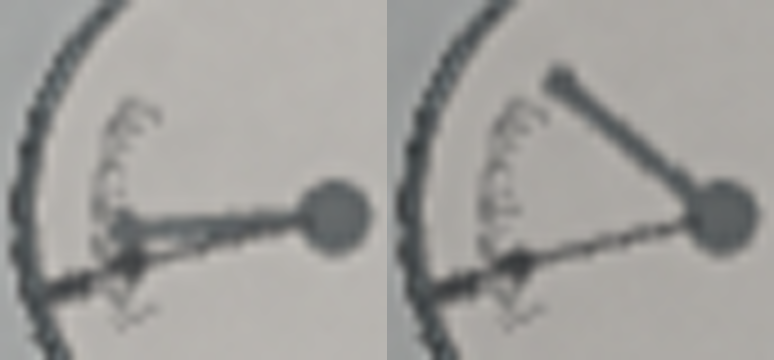

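Both top views put the needle just short of the mark, by about 0.03–0.04, and the arm is back at rest. Taking a close wrist look straight above the mark.

Run:
```python
from h import *
p,q=fpose(-2.3,130); p=p.copy(); p[2]=190; movep(p,q)
e=np.array([np.cos(1.947),np.sin(1.947)])
p=np.r_[C-10*e,145.]; movep(p,down(1.947-np.pi/2)); wait(.1)
save("wrist","w9"); print(state()['clock'],state()['position'])
```

```text
23.15 [542.62329455  22.68245192 144.44398246]
```

View pics/w9.png

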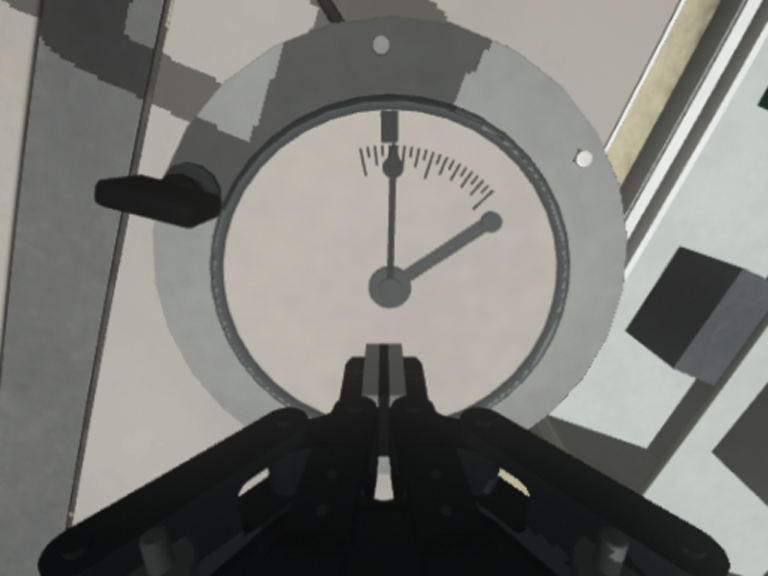

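Run:
```python
from h import *
s=load("w9"); im=s["pixels"][65:205,215:305,::-1]; 
cv2.imwrite('pics/w9a.png',cv2.resize(im[:60,15:75],None,fx=10,fy=10,interpolation=cv2.INTER_CUBIC))
g=cv2.cvtColor(s["pixels"],cv2.COLOR_RGB2GRAY).astype(float)
def col(row,c0,c1,bg=None):
    v=g[row,c0:c1]; b=np.median(g[row,c0-12:c1+12]) ; w=np.clip(b-15-v,0,None); return (w@np.arange(c0,c1))/w.sum() if w.sum()>0 else None
for r in (75,78,81,84,87,90): print('mark',r,col(r,250,270))
for r in list(range(96,120,3))+list(range(120,178,6)): print('needle',r,col(r,256,267))
m=(g<125)[165:215,235:285].astype(np.uint8)
n,l,st,ce=cv2.connectedComponentsWithStats(m); print(st[1:],ce[1:]+[235,165])
```

```text
mark 75 259.09633911368013
mark 78 259.24079320113316
mark 81 259.2467289719626
mark 84 259.23981042654026
mark 87 259.2359121298949
mark 90 259.24111431316044
needle 96 261.80988593155894
needle 99 261.5548172757475
needle 102 261.5365853658537
needle 105 261.7904929577465
needle 108 261.130612244898
needle 111 261.0131868131868
needle 114 261.0550458715596
needle 117 261.5064935064935
needle 120 261.2791878172589
needle 126 261.1290322580645
needle 132 260.95238095238096
needle 138 260.97074468085106
needle 144 260.78552278820376
needle 150 260.6111111111111
needle 156 260.30422535211267
needle 162 260.2039106145251
needle 168 260.0732394366197
needle 174 259.89285714285717
[[ 11   0  39  40 823]] [[262.64398542 187.26245443]]
```

View pics/w9a.png

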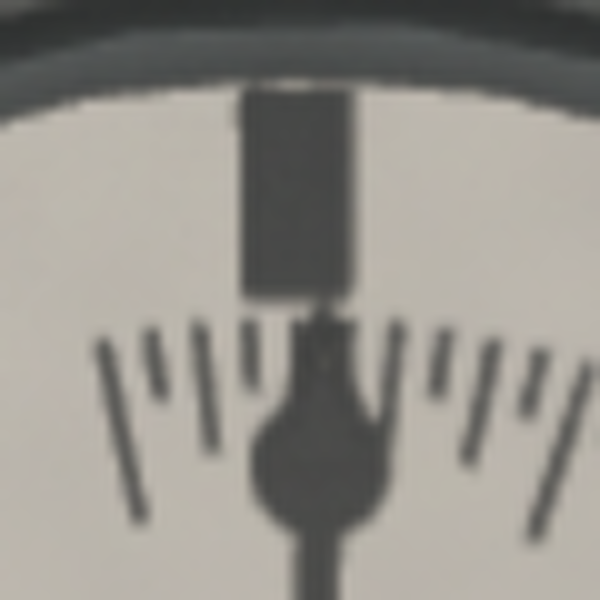

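The close view shows the needle tip at column ≈262.0 and the mark's centre at 259.24, with 97 px of radius. The needle is 0.027 rad short, so I'll go back in and drive it that much further.

Run:
```python
from h import *
p,q=fpose(-2.3,130); p=p.copy(); p[2]=190; movep(p,q)
p,q=fpose(-2.5,110); movep(p,q)
p,q=fpose(-2.5,0); print(movel(p,q,110,contact_N=6)); print(np.round(pol(),4),ftan()[0],state()['clock'])
for phi in np.r_[-2.42,-2.34,np.arange(-2.26,-1.61,.1),-1.59]:
    p,q=fpose(phi); movel(p,q,60)
    if np.linalg.norm(ftan()[1])>13: print('force',ftan()); break
print(np.round(pol(),4),ftan()[0],state()['clock'])
p,q=fpose(-1.555); movel(p,q,20); wait(.2); print(np.round(pol(),4),ftan()[0])
p,q=fpose(-1.53); movel(p,q,15); wait(.3); print(np.round(pol(),4),ftan()[0],state()['clock'])
save("top","top10")
ims=[]
for n in ("top7","top10"):
    c=load(n)["pixels"][172:212,255:298,::-1]; ims.append(cv2.resize(c,None,fx=9,fy=9,interpolation=cv2.INTER_CUBIC))
cv2.imwrite('pics/cmp10.png',np.hstack(ims))
```

```text
False
[ -2.4935 112.0259  24.5765] -0.5028705681890104 25.8167
[ -1.5978 112.0566  23.852 ] -5.765858964155273 29.0
[ -1.5676 112.1882  23.8763] -4.563462975156229
[ -1.543  112.1797  23.8966] -4.539023205276776 30.1833
```

View pics/cmp10.png

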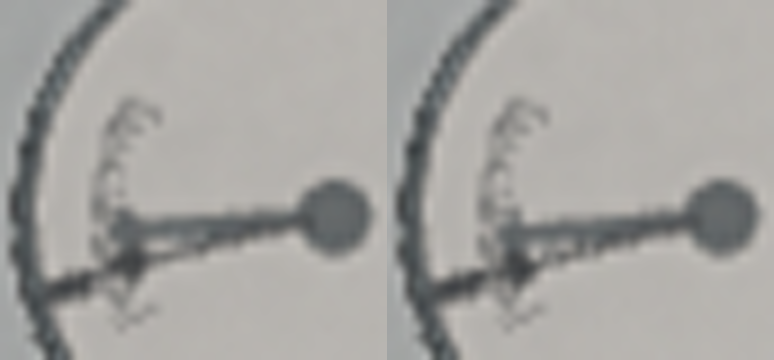

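Run:
```python
from h import *
p,q=fpose(-1.526); movel(p,q,10); wait(.2); print(np.round(pol(),4),ftan()[0])
for phi in np.r_[np.arange(-1.63,-2.4,-.1),-2.5]:
    p,q=fpose(phi); movel(p,q,70)
print(np.round(pol(),4),ftan()[0],round(state()['clock'],2))
p,q=fpose(-2.5,110); movel(p,q,150)
p,q=fpose(-2.3,130); p=p.copy(); p[2]=190; movep(p,q)
e=np.array([np.cos(1.947),np.sin(1.947)])
p=np.r_[C-10*e,145.]; movep(p,down(1.947-np.pi/2)); wait(.1)
s=save("wrist","w11"); print(state()['clock'])
g=cv2.cvtColor(s["pixels"],cv2.COLOR_RGB2GRAY).astype(float)
def col(row,c0,c1):
    v=g[row,c0:c1]; b=np.median(g[row,c0-12:c1+12]) ; w=np.clip(b-15-v,0,None); return round((w@np.arange(c0,c1))/w.sum(),2) if w.sum()>0 else None
print('mark',[col(r,250,270) for r in (75,78,81,84,87,90)])
print('needle',[(r,col(r,254,267)) for r in list(range(96,120,3))+list(range(120,178,6))])
im=s["pixels"][65:125,230:290,::-1]; cv2.imwrite('pics/w11a.png',cv2.resize(im,None,fx=10,fy=10,interpolation=cv2.INTER_CUBIC))
```

```text
[ -1.5396 112.2223  23.8965] -4.691067817081207
[ -2.4848 111.5941  25.1316] 0.5401818476840576 33.58
36.1333
mark [np.float64(259.07), np.float64(259.09), np.float64(259.23), np.float64(259.23), np.float64(259.23), np.float64(259.23)]
needle [(96, np.float64(259.67)), (99, np.float64(259.26)), (102, np.float64(259.94)), (105, np.float64(259.81)), (108, np.float64(259.55)), (111, np.float64(259.85)), (114, np.float64(259.79)), (117, np.float64(259.57)), (120, np.float64(259.78)), (126, np.float64(259.78)), (132, np.float64(259.78)), (138, np.float64(259.6)), (144, np.float64(259.61)), (150, np.float64(259.6)), (156, np.float64(259.6)), (162, np.float64(259.62)), (168, np.float64(259.62)), (174, np.float64(259.63))]
```

View pics/w11a.png

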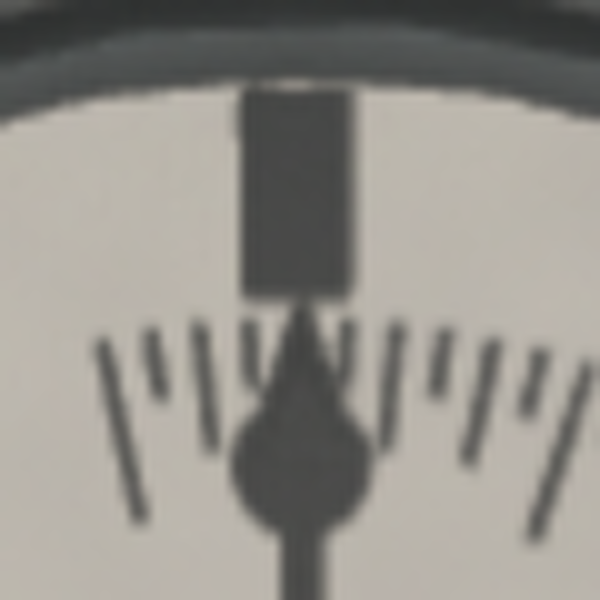

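View pics/w11.png

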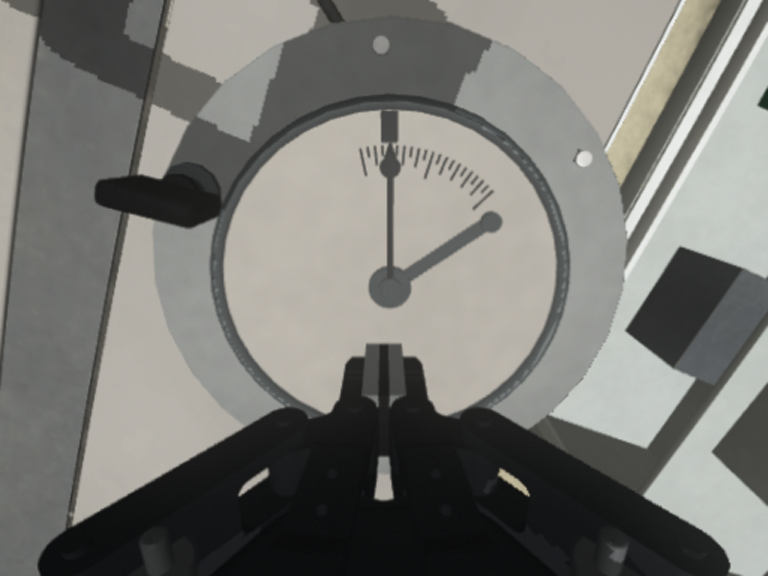

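The needle tip (crop x≈302) stands on the mark (centre x≈297), within about 0.005 rad and on the safe side. The arm is back at rest. I'll raise clear, take a last scene look and hand in.

Run:
```python
from h import *
p=np.array(state()['position']); p[2]=250; movel(p,None,150); wait(.3)
save("top","top12"); st=state(); print(st['clock'],st['ft_force'])
```

```text
37.3333 [-0.00830663  0.72824482  0.29707928]
```

View pics/top12.png

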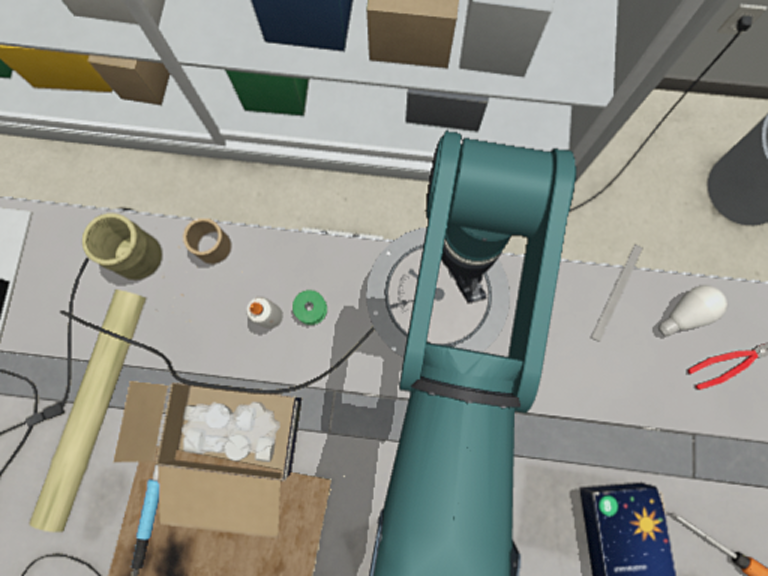

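The bottle (260,310) and reel (310,307) are where they started, and the gripper is clear.

```bash
python3 -c "
from plant import *
print(close_job())"
```

```text
the job is handed in; nothing more can be done
None
```

The job is done and was handed in at about 37 s on the clock.

- **Knob:** I turned the lock knob clockwise by about 1.35 rad, and it stayed there.
- **Needle:** I pushed the roller from its clockwise side with the shut fingers at 47° from vertical. The first push stopped short. A close look from above showed 0.027 rad left, so I eased the arm back and did a second, measured push.
- **Easing back:** After each push I let the arm down with the fingers at about 0.6 rad/s, so it did not snap.

**Last checks:**
- The last close picture shows the needle tip on the mark, about 0.004–0.005 rad short and not past it.
- The thick arm needle is back at its rest position.
- The bottle and reel have not moved.
- The gripper is clear of everything.

**Disagreement:** My first estimate of the mark's reading, about 0.98, was too high. I had taken the thick needle as the zero, but the trailing needle is driven about 0.17 rad ahead of it. The scale puts the mark near 0.80, so I set the needle against the mark by eye instead of by that number.

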